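# Show the uncapped bottle and its cap to the record camera

## Robot

A 6-joint arm with a two-finger parallel gripper is mounted at the origin on the work surface. World frame = base frame: x ahead of the robot, y to its left, z up, the work surface at z = 0. Lengths are in m, angles in degrees, forces in N, time in s.
With the tool pointing down it reaches from about 0.35 to 0.875 m from the base axis. Payload 4.2 kg.
Tool frame: the origin (TCP) lies between the finger pads, 19 mm behind the fingertips; this is the grasp point; z points along the fingers, y is the line along which they close (so a half turn about z gives the same grasp; the last joint's range is limited). The gripper opens to 87 mm and grips with 3 to 60 N. Pads are 19 mm wide; open, the fingers measure 117 mm over their backs; the gripper's body (75 mm by 190 mm) begins 51 mm behind the grasp point.
Start: joints at [14.817, 22.042, 0.453, 0, -68.411, -14.817], TCP at [0.625, 0, 0.241] pointing down, gripper open.
Joint ranges: [-179.83, 179.83], [-69.29, 118.12], [-61.27, 80.66], [-181.25, 117.63], [-171.15, -9.14], [-177.46, 177.46]. Speed limits (degrees/s): [159.86, 159.86, 180, 180, 180, 180].

## Interface

Orientations are given as a 3x3 rotation matrix whose columns are the frame's x, y, z axes.
In Python, from station import r, vision gives the robot as it stands. The module is installed in compiled form; this text tells all that it offers.
- The arm moves only by the shell command python3 -m creep 'ROWS'. ROWS is JSON, a list of rows, each a list of 7 numbers: the opening, from -1 (shut) to 1 (fully open), then the shift along the tool's x, y, z in mm, then the turn, a rotation vector about the tool's x, y, z in degrees. A call has 1 to 8 rows; each row is the pose to reach, as a shift and turn from the pose commanded when the call began, along the tool's axes at that moment; what a row does not reach only later rows make up. A row lasts 1/12 s, in which the tool goes at most 41.7 mm and 7.16 degrees, less where a joint would pass 70% of its speed; a pose out of reach is approached as far as the arm can. A call with a gripper value outside its range is refused whole. The fingers move at their own pace and stop on an object; the grip force is fixed at half the most. Time passes only in rows, so rows that repeat a pose let the fingers close. It gives the time, the measured TCP pose, the force, the opening and the grip force at its end, in the units of the state.
- r.sense(): the state, without advancing time (a new reading comes with each control period).
- vision.capture(name): name is "scene" or "side" or "wrist"; returns (picture, depth): 420x560x3 uint8, red, green, blue; 420x560 float32, m along the optical axis (not along the pixel's ray), 0 where there is no reading.
- vision.camera_model(name): a dict with "vertical_fov" (degrees; the focal length in pixels is half the picture's height over the tangent of half this angle, whatever the lens; pixels are square), "cx", "cy" (the principal point, pixels), "distortion" ([k1, k2, p1, p2, k3] as OpenCV has them; the pictures are not rectified), "extrinsics" (4x4, takes a point from camera to world coordinates); the wrist camera has in their place "mount" (4x4, takes a point from camera to tool coordinates, whose origin is the TCP and whose axes are the flange's). Camera axes: x right, y down, z forward; pixel columns grow to the right and rows downward; lengths in m; the calibration is good to about 2 mm. A picture is of the moment at which its call begins: read the wrist's pose just before it. camera_model takes no time and is no camera call.
- r.finish_job(): hands the job in; it is judged then, once.
Trained networks look in the newest picture that a camera, given by its name, has taken for a name from the list of things; names that differ only in an ending like _2 or _b are one class to them, and where a whole thing is asked for, a point or a joint stands for the part that bears it (a point fixed in the world has none). Each returns a list of dicts, best first, with "conf" (0 to 1); they miss things now and then, are a little off and sometimes report something else, mostly with a low value. They report only what shows in the picture. A call takes as long as a camera call. They do not tell look-alikes from the thing itself.
- vision.find_in(camera, thing): "uv" ([column, row] in pixels, amid what is visible of it).
- vision.cut_out(camera, thing): "region" (420x560 bool, what is visible of it) and "uv" ([column, row] in pixels, amid what is visible of it).
The state is a dict: "time_s": time; "joints": joint angles; "joint_velocities": joint speeds; "effort": joint torques, N m; "tcp_pos": TCP position; "ee_rot": TCP orientation; "wrist_force": force on the tool from outside, world axes, zero at the start; "moment": the same for the moment, N m; "gripper_width": opening from 0.0 (shut) to 1.0 (fully open); "gripper_force": force on a finger pad.
Only numpy, scipy, OpenCV 4.12 (cv2) and the standard library are available. Lean on these libraries where they do the work, as an engineer would, in place of code of your own. Each camera call takes 0.05 s, during which the arm holds its last target. There are 200 camera calls.

## Task

Make a handover record on the lab bench: first switch on the record camera by pushing the toggle lever all the way over with a fingertip. Then point from above at the mouth of the bottle that was left without its cap, and after that at that bottle's cap lying on the bench: each time bring the tool point (the point between the fingertips) centrally over it and just above it, about 3 to 6 cm, and stay there for two full seconds. Do not touch, move or pick up any bottle or cap, and leave all the other things on the bench where they are.

Things in the scene. Friction and masses are not known exactly. Their poses are not given: they have to be found in the camera images.
- open_bottle: the brown glass bottle without a cap: 70 mm diameter, 125 mm tall with an open neck of 37 mm outside diameter, white paper label; loose, upright; origin at the centre of its underside, z up. It stands in a loose row with two capped bottles of the same kind, in any order
- mouth (a point): centre of the open mouth of the uncapped bottle, level with its rim, 125 mm above the bench; z up
- bottle_cap: the missing cap: white ribbed plastic disc of 45 mm diameter and 24 mm height, lying top up on the bench, nearer to the robot than the bottles; loose; origin at the centre of its underside
- cap_top (a point): centre of the upper face of the lying bottle cap, 24 mm above the bench; z up
- toggle (a joint): angle of the camera's toggle lever, rad: 0 = off (leaning 0.5 rad from upright to the box's own -x side), 1.0 = fully on, at its stop (leaning 0.5 rad to the box's own +x side); starts between 0 and 0.25; stays where it is left; about 1 N at the ball moves it
- toggle_tip (a point): centre of the black ball (26 mm diameter) at the lever's end; lever 60 mm long from its pivot to the ball's centre, stem 10 mm thick; moves with the lever; 75 to 82 mm above the bench
- toggle_base: the switch box, fixed to the bench: grey, 70 mm (x) by 50 mm (y), 25 mm tall; origin at the centre of its underside; the lever's pivot is 22 mm above it, axis along the box's y; the lever is pushed towards the box's own +x, which points away from the robot, turned up to 0.4 rad either way. It stands to the left or right of the work
- tube_rack: white rack with capped tubes, fixed: 80 mm (x) by 140 mm (y), 85 mm tall over the tube caps; on the other side from the switch box; origin at the centre of its underside
- capped_bottle_a: bystander: bottle like the uncapped one but with its white cap on, 130 mm tall; origin at the centre of its underside
- capped_bottle_b: bystander: the second such capped bottle, 130 mm tall; origin at the centre of its underside
- tube_cap: bystander: small white ribbed cap of a tube, 18 mm diameter, 14 mm tall, lying in a row with the bottle cap; too small for the bottle
- culture_dish: bystander: clear round lidded dish, 62 mm diameter, 16 mm tall, in the same row as the caps
- marker: bystander: black marker pen lying flat, 12 mm thick, 110 mm long, at the left near the robot; origin on its underside at mid-length
Not all that is in view belongs to the job. What is shaped like the toggle_base but purple is not meant.

How it is judged:
By the outcome, as a careful person would: the job done as asked, in the order asked, and still so for the second after the job is handed in, with the robot touching nothing.
It also fails if it takes over 58 s, if anything falls off the work surface, if the arm or the gripper's body presses on something with over 40 N, if the wrist force passes 120 N, or if a joint passes its speed limit or range.

## Working session

There is one attempt and no reset: what is moved stays moved. The work goes in short steps, Python scripts to look and compute and a shell command to move; the robot and the scene stay as the last step left them, time stands still between calls to the robot, and variables do not carry over. Pictures are saved under pics/ and viewed, at most 10 in all, crops included, and the job is handed in when it is done.

```bash
mkdir -p pics; cat > h.py <<'E'
import numpy as np, cv2
from station import r, vision
def model(n):
    m=vision.camera_model(n); f=210/np.tan(np.radians(m["vertical_fov"])/2)
    K=np.array([[f,0,m["cx"]],[0,f,m["cy"]],[0,0,1]])
    if n=="wrist":
        s=r.sense(); T=np.eye(4); T[:3,:3]=s["ee_rot"]; T[:3,3]=s["tcp_pos"]; E=T@np.array(m["mount"])
    else: E=np.array(m["extrinsics"])
    return K,np.array(m["distortion"],float),E
def world(M,uv,d):
    K,D,E=M; uv=np.atleast_2d(np.array(uv,float))
    p=cv2.undistortPoints(uv.reshape(-1,1,2),K,D).reshape(-1,2)
    d=np.ravel(d); P=np.c_[p*d[:,None],d]
    return P@E[:3,:3].T+E[:3,3]
def plane(M,uv,z):
    K,D,E=M; p=cv2.undistortPoints(np.array(uv,float).reshape(-1,1,2),K,D).reshape(-1,2)
    v=np.c_[p,np.ones(len(p))]@E[:3,:3].T
    return E[:3,3]+v*((z-E[2,3])/v[:,2])[:,None]
def pix(M,P):
    K,D,E=M; R=E[:3,:3].T
    return cv2.projectPoints(np.array(P,float).reshape(-1,1,3),cv2.Rodrigues(R)[0],-R@E[:3,3],K,D)[0].reshape(-1,2)
E
python3 - <<'E'
from h import *
for n in ("scene","side"):
    M=model(n); im,d=vision.capture(n); cv2.imwrite(f"pics/{n}0.png",im[:,:,::-1]); np.savez(f"{n}0.npz",im=im,d=d)
    for t in ("open_bottle","capped_bottle_a","bottle_cap","tube_cap","toggle_tip","toggle_base","tube_rack","culture_dish","marker"):
        for o in vision.cut_out(n,t)[:4]:
            v,u=np.nonzero(o["region"]&(d>0))
            if len(u)==0: continue
            P=world(M,np.c_[u,v],d[v,u]); 
            print(n,t,round(o["conf"],2),np.round(o["uv"]),len(u),"med",np.round(np.median(P,0),3),"lo",np.round(np.percentile(P,3,0),3),"hi",np.round(np.percentile(P,97,0),3))
E
```

```text
scene open_bottle 0.63 [345. 223.] 723 med [0.639 0.106 0.069] lo [0.599 0.095 0.005] hi [0.66  0.142 0.113]
scene capped_bottle_a 0.93 [319. 251.] 1020 med [ 0.641 -0.037  0.088] lo [ 0.607 -0.052  0.009] hi [ 0.664 -0.003  0.131]
scene capped_bottle_a 0.82 [291. 282.] 1114 med [ 0.639 -0.17   0.091] lo [ 0.605 -0.186  0.008] hi [ 0.662 -0.135  0.132]
scene capped_bottle_a 0.51 [237. 254.] 27 med [ 0.444 -0.139  0.014] lo [ 0.436 -0.146  0.008] hi [ 0.449 -0.132  0.017]
scene bottle_cap 0.7 [311. 204.] 173 med [0.484 0.151 0.023] lo [0.461 0.136 0.002] hi [0.503 0.176 0.029]
scene tube_cap 0.47 [237. 255.] 48 med [ 0.444 -0.138  0.012] lo [ 0.434 -0.147 -0.   ] hi [ 0.45  -0.125  0.016]
scene toggle_tip 0.6 [135. 298.] 131 med [ 0.377 -0.426  0.078] lo [ 0.364 -0.439  0.026] hi [ 0.39  -0.417  0.087]
scene toggle_tip 0.58 [202. 304.] 154 med [ 0.513 -0.342  0.083] lo [ 0.495 -0.353  0.027] hi [ 0.524 -0.332  0.093]
scene toggle_tip 0.58 [220. 266.] 99 med [ 0.475 -0.238  0.081] lo [ 0.463 -0.249  0.041] hi [ 0.487 -0.227  0.088]
scene toggle_tip 0.48 [236. 331.] 84 med [ 0.624 -0.33
[... 1976 characters left out ...]
002] hi [ 0.524 -0.187  0.084]
side toggle_base 0.76 [362. 164.] 384 med [ 0.384 -0.407  0.024] lo [ 0.356 -0.478  0.   ] hi [ 0.426 -0.382  0.082]
side toggle_base 0.68 [330. 152.] 212 med [ 0.503 -0.439  0.026] lo [ 0.483 -0.467  0.006] hi [ 0.525 -0.412  0.086]
side tube_rack 0.77 [221. 306.] 2987 med [0.466 0.307 0.048] lo [0.438 0.224 0.003] hi [0.51  0.361 0.086]
side tube_rack 0.22 [314. 164.] 273 med [ 0.519 -0.331  0.025] lo [ 0.493 -0.361  0.002] hi [ 0.554 -0.306  0.087]
side culture_dish 0.71 [286. 234.] 339 med [0.465 0.001 0.015] lo [ 0.44  -0.03   0.002] hi [0.493 0.024 0.018]
side marker 0.7 [272. 389.] 383 med [0.303 0.395 0.01 ] lo [0.291 0.342 0.   ] hi [0.317 0.44  0.014]
```

View pics/scene0.png

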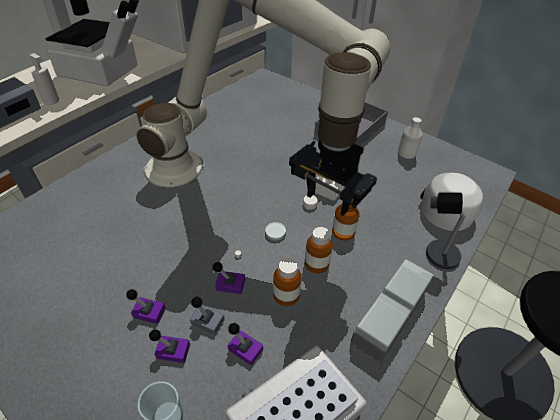

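View pics/side0.png

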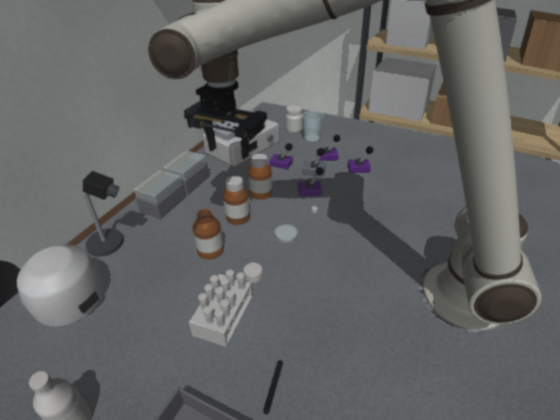

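The scene shows a grey switch at (206,315), among purple look-alikes at (147,308), (170,347), (225,283) and (243,346). The uncapped bottle is at scene (345,223) and side (210,236), and the capped ones are at scene (319,251) and (291,282). White discs that could be mistaken for the cap are the bottle cap at scene (311,204) / side (252,273), the tube cap at (237,254), and the dish at (275,231). I choose the grey switch, the bottle at side (210,236) and the cap at side (252,273), and check each in one crop sheet.

```bash
python3 - <<'E'
from h import *
Z={n:np.load(n+"0.npz") for n in("scene","side")}
def crop(n,u,v,w=40,h=40): return cv2.resize(Z[n]["im"][v-h:v+h,u-w:u+w,::-1],(380,380),interpolation=cv2.INTER_CUBIC)
cv2.imwrite("pics/crops.png",np.hstack([crop("scene",205,312),crop("side",228,245)]))
for n in Z:
    M=model(n); im,d=Z[n]["im"].astype(int),Z[n]["d"]
    v,u=np.mgrid[:420,:560]; u=u.ravel();v=v.ravel(); P=world(M,np.c_[u,v],d.ravel()); c=im.reshape(-1,3)
    ok=d.ravel()>0
    sw=ok&(np.hypot(P[:,0]-.525,P[:,1]+.343)<.055)
    top=sw&(P[:,2]>.02)&(P[:,2]<.031)
    print(n,"top",top.sum(),cv2.minAreaRect(P[top,:2].astype(np.float32)*1000))
    b=sw&(P[:,2]>.066); print("ball",b.sum(),P[b].mean(0).round(4),P[b].min(0).round(4),P[b].max(0).round(4))
    for nm,c0,z0,z1,rr in(("neck",(.63,.13),.108,.135,.05),("bottlebody",(.63,.13),.01,.09,.06),("cap",(.48,.158),.019,.03,.04)):
        s=ok&(np.hypot(P[:,0]-c0[0],P[:,1]-c0[1])<rr)&(P[:,2]>z0)&(P[:,2]<z1)
        if s.sum()>5: print(nm,s.sum(),P[s].min(0).round(4),P[s].max(0).round(4),cv2.minEnclosingCircle(P[s,:2].astype(np.float32)*1000))
E
```

```text
scene top 420 ((525.86962890625, -337.7653503417969), (70.7983627319336, 51.117855072021484), 14.731181144714355)
ball 103 [ 0.5092 -0.3438  0.0862] [ 0.4966 -0.3549  0.0693] [ 0.519  -0.3292  0.0937]
neck 24 [0.6328 0.1135 0.1087] [0.643  0.1359 0.1262] ((638.0589599609375, 124.72652435302734), 12.117525100708008)
bottlebody 479 [0.592  0.0925 0.0101] [0.6613 0.1629 0.09  ] ((625.8325805664062, 128.27845764160156), 35.77531814575195)
cap 112 [0.4572 0.1358 0.0192] [0.5021 0.1794 0.0287] ((480.1026306152344, 157.39276123046875), 23.1895809173584)
side top 126 ((522.2262573242188, -334.3731384277344), (65.90888977050781, 51.48088836669922), 15.14301586151123)
ball 50 [ 0.5034 -0.3349  0.083 ] [ 0.4938 -0.3455  0.0688] [ 0.5165 -0.3258  0.0937]
neck 182 [0.6042 0.1111 0.1081] [0.6423 0.15   0.1264] ((623.326171875, 131.20407104492188), 20.11423110961914)
bottlebody 701 [0.5868 0.1013 0.0101] [0.6533 0.1683 0.0899] ((621.84326171875, 132.35012817382812), 35.907615661621094)
cap 219 [0.4549 0.1379 0.019 ] [0.5001 0.1816 0.0266] ((477.411376953125, 159.2112274169922), 22.913103103637695)
```

View pics/crops.png

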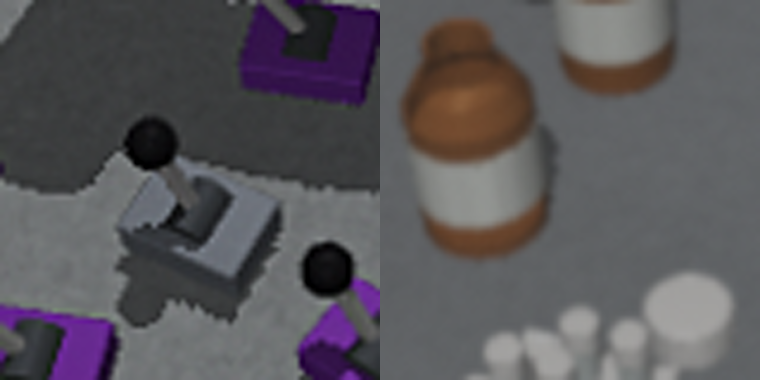

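The crop shows the grey box, its lever leaning back towards the robot (ball at crop (150,140)); its +x is yawed about 15°. On the right are the uncapped bottle (open neck at (457,40)) and the large ribbed bottle cap at (690,320). The sizes fit: 70×51 mm box, 40 mm neck at z 0.126, and 46 mm cap at z 0.025.

```bash
cat >> h.py <<'E'
def go(P):
    s=r.sense(); print("t",s["time_s"],"rel mm in tool axes",(np.array(s["ee_rot"]).T@(np.array(P)-s["tcp_pos"])*1000).round(1),np.round(s["tcp_pos"],4),np.round(s["wrist_force"],1))
E
python3 -c "
from h import *
print(np.round(r.sense()['ee_rot'],3)); go([.464,-.352,.19]); go([.464,-.352,.085])"
```

```text
[[-0. -1.  0.]
 [-1.  0.  0.]
 [-0. -0. -1.]]
t 1.0 rel mm in tool axes [352.  161.   51.2] [0.625  0.     0.2413] [ 1.  -0.5 -0.1]
t 1.0 rel mm in tool axes [352.  161.  156.2] [0.625  0.     0.2413] [ 1.  -0.5 -0.1]
```

```bash
python3 -m creep '[[-1,352,165,40,0,0,0],[-1,352,165,40,0,0,0],[-1,352,165,40,0,0,0],[-1,352,165,40,0,0,0],[-1,352,165,40,0,0,0],[-1,352,165,40,0,0,0],[-1,352,165,40,0,0,0],[-1,352,165,40,0,0,0]]'
python3 -c "
from h import *
go([.460,-.353,.20])"
```

```text
time_s: 1.67
tcp_pos: [0.4831, -0.3018, 0.2073]
ee_rot: [[0.0, -1.0, 0.001], [-1.0, -0.0, -0.0], [0.0, -0.001, -1.0]]
wrist_force: [0.4, -1.2, -0.1]
gripper_width: 0.48
gripper_force: 0.0
t 1.6667 rel mm in tool axes [51.2 23.2  7.3] [ 0.4831 -0.3018  0.2073] [ 0.4 -1.2 -0.1]
```

```bash
python3 -m creep '[[-1,51,23,7,0,0,0],[-1,51,23,7,0,0,-7.5],[-1,51,23,7,0,0,-15],[-1,51,23,7,0,0,-15],[-1,51,23,7,0,0,-15],[-1,51,23,7,0,0,-15]]'
python3 - <<'E'
from h import *
print(r.sense()["gripper_width"],np.round(r.sense()["ee_rot"],3).tolist())
go([.460,-.353,.085])
for n in ("scene","wrist"):
    M=model(n); im,d=vision.capture(n)
    if n=="wrist": cv2.imwrite("pics/w1.png",im[:,:,::-1])
    for o in vision.cut_out(n,"toggle_tip"):
        v,u=np.nonzero(o["region"]&(d>0)); P=world(M,np.c_[u,v],d[v,u]); P=P[P[:,2]>.066]
        if len(P): print(n,o["conf"],np.round(o["uv"]),P.mean(0).round(4),P.min(0).round(4),P.max(0).round(4))
E
```

```text
time_s: 2.17
tcp_pos: [0.4616, -0.3508, 0.2003]
ee_rot: [[0.257, -0.966, 0.0], [-0.966, -0.257, -0.0], [0.0, -0.0, -1.0]]
wrist_force: [-0.4, -0.6, 0.2]
gripper_width: 0.04
gripper_force: 0.0
0.03990469131262171 [[0.257, -0.966, 0.0], [-0.966, -0.257, -0.0], [0.0, -0.0, -1.0]]
t 2.1667 rel mm in tool axes [  1.7   2.1 115.3] [ 0.4616 -0.3508  0.2003] [-0.4 -0.6  0.2]
scene 0.7 [200. 302.] [ 0.5093 -0.3437  0.0864] [ 0.4968 -0.3546  0.0661] [ 0.5192 -0.3289  0.0947]
scene 0.7 [156. 336.] [ 0.498  -0.4615  0.0824] [ 0.4844 -0.4716  0.071 ] [ 0.5081 -0.4496  0.0895]
scene 0.42 [133. 296.] [ 0.3729 -0.43    0.0811] [ 0.361  -0.4409  0.067 ] [ 0.3816 -0.4175  0.0883]
wrist 0.85 [402. 146.] [ 0.3687 -0.4284  0.0823] [ 0.3549 -0.4413  0.0693] [ 0.3785 -0.4162  0.0883]
wrist 0.82 [271.  63.] [ 0.491  -0.4585  0.0832] [ 0.4786 -0.4718  0.0737] [ 0.5034 -0.4468  0.0892]
wrist 0.68 [222. 202.] [ 0.5027 -0.3444  0.0868] [ 0.4905 -0.3548  0.0749] [ 0.5161 -0.3299  0.0925]
wrist 0.56 [ 93. 175.] [ 0.6115 -0.3366  0.0818] [ 0.6016 -0.3471  0.068 ] [ 0.6251 -0.3219  0.0883]
```

View pics/w1.png

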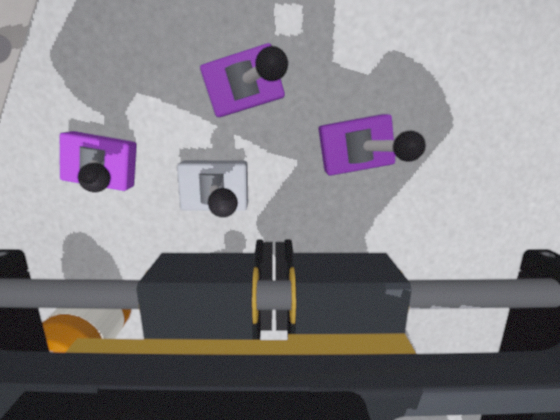

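The wrist picture shows the grey switch at (213,185) with its ball at (222,202), aligned with the shut fingers (275,290), and purple ones around it. The ball is at about (0.505,-0.342), as the scene camera gave. I go down behind it.

```bash
python3 -m creep '[[-1,1,0,40,0,0,0],[-1,1,0,80,0,0,0],[-1,1,0,115,0,0,0],[-1,1,0,115,0,0,0],[-1,1,0,115,0,0,0]]'
python3 - <<'E'
from h import *
print(r.sense()["gripper_width"])
B=np.array([.524,-.3365,0]);x=np.array([.966,.257,0])
go(B-.0015*np.array([-.257,.966,0])+[0,0,.085]+x*(.029-.013-.015))
E
```

```text
time_s: 2.78
tcp_pos: [0.4609, -0.3517, 0.0841]
ee_rot: [[0.259, -0.966, -0.004], [-0.966, -0.259, 0.001], [-0.002, 0.004, -1.0]]
wrist_force: [0.0, 0.1, 1.0]
gripper_width: 0.007
gripper_force: 0.0
0.007212866837011946
t 2.7833 rel mm in tool axes [  3.1 -65.8  -1.2] [ 0.4609 -0.3517  0.0841] [0.  0.1 1. ]
```

```bash
python3 -m creep '[[-1,2,-12,0,0,0,0],[-1,2,-20,0,0,0,0],[-1,2,-28,0,0,0,0],[-1,2,-36,0,0,0,0],[-1,2,-44,0,0,0,0],[-1,2,-52,0,0,0,0],[-1,2,-60,0,0,0,0],[-1,2,-62,0,0,0,0]]'; python3 -m creep '[[-1,0,-3,0,0,0,0],[-1,0,-3,0,0,0,0]]'
```

```text
time_s: 3.45
tcp_pos: [0.5234, -0.3377, 0.085]
ee_rot: [[0.26, -0.966, 0.001], [-0.966, -0.26, -0.0], [0.0, -0.001, -1.0]]
wrist_force: [-0.4, 0.0, -0.0]
gripper_width: 0.003
gripper_force: 0.4
time_s: 3.62
tcp_pos: [0.5253, -0.337, 0.0848]
ee_rot: [[0.259, -0.966, 0.0], [-0.966, -0.259, 0.0], [-0.0, -0.0, -1.0]]
wrist_force: [-0.5, -0.8, 0.3]
gripper_width: 0.006
gripper_force: 0.0
```

```bash
python3 - <<'E'
from h import *
for n in ("scene","wrist","side"):
    M=model(n); im,d=vision.capture(n)
    if n=="scene": cv2.imwrite("pics/s2.png",cv2.resize(im[250:370,120:280,::-1],None,fx=4,fy=4))
    for o in vision.cut_out(n,"toggle_tip"):
        v,u=np.nonzero(o["region"]&(d>0)); P=world(M,np.c_[u,v],d[v,u]); P=P[P[:,2]>.066]
        if len(P): print(n,round(o["conf"],2),np.round(o["uv"]),P.mean(0).round(4),P.min(0).round(4),P.max(0).round(4))
E
```

```text
scene 0.55 [155. 336.] [ 0.4996 -0.4627  0.0831] [ 0.4897 -0.4706  0.0719] [ 0.5077 -0.4547  0.0894]
wrist 0.75 [ 97. 224.] [ 0.612  -0.3377  0.0817] [ 0.6019 -0.3472  0.067 ] [ 0.6261 -0.3226  0.0891]
wrist 0.64 [248. 246.] [ 0.5475 -0.3431  0.0799] [ 0.5316 -0.372   0.0682] [ 0.5565 -0.3373  0.1422]
wrist 0.6 [413.  40.] [ 0.494  -0.4574  0.0826] [ 0.4796 -0.4717  0.0661] [ 0.5046 -0.4462  0.0888]
side 0.46 [334. 142.] [ 0.4917 -0.4478  0.0795] [ 0.4476 -0.4673  0.0661] [ 0.5024 -0.3246  0.1487]
side 0.45 [309. 154.] [ 0.5444 -0.3243  0.0814] [ 0.5355 -0.3352  0.069 ] [ 0.5565 -0.3143  0.0912]
side 0.42 [288. 147.] [ 0.6141 -0.3266  0.078 ] [ 0.6062 -0.3327  0.0661] [ 0.6227 -0.322   0.0857]
side 0.39 [317. 174.] [ 0.4662 -0.2306  0.0789] [ 0.4578 -0.2407  0.0667] [ 0.4773 -0.2236  0.0877]
```

View pics/s2.png

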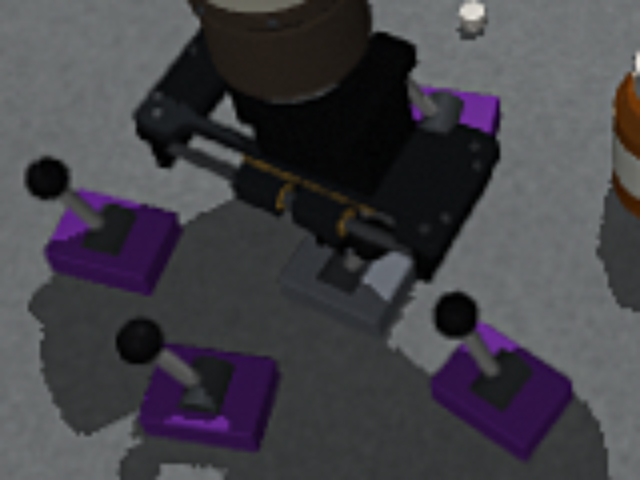

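The gripper hides the ball at about crop (350,250), but the wrist and side views place it around x 0.544, so it is not over yet. I push on until I feel the stop.

```bash
python3 -m creep '[[-1,0,-4,0,0,0,0],[-1,0,-6,0,0,0,0],[-1,0,-6,0,0,0,0]]'; python3 -m creep '[[-1,0,-3,0,0,0,0],[-1,0,-3,0,0,0,0]]';python3 -m creep '[[-1,0,-2,0,0,0,0],[-1,0,-2,0,0,0,0]]'
```

```text
time_s: 4.17
tcp_pos: [0.5302, -0.3357, 0.0848]
ee_rot: [[0.259, -0.966, -0.002], [-0.966, -0.259, 0.0], [-0.001, 0.002, -1.0]]
wrist_force: [-2.0, -0.5, -0.8]
gripper_width: 0.005
gripper_force: 1.0
time_s: 4.33
tcp_pos: [0.5305, -0.3355, 0.0847]
ee_rot: [[0.258, -0.966, -0.008], [-0.966, -0.258, 0.001], [-0.003, 0.007, -1.0]]
wrist_force: [-7.1, -3.3, 2.5]
gripper_width: 0.007
gripper_force: 3.9
time_s: 4.5
tcp_pos: [0.5307, -0.3354, 0.0847]
ee_rot: [[0.258, -0.966, -0.011], [-0.966, -0.258, 0.001], [-0.004, 0.01, -1.0]]
wrist_force: [-11.0, -5.2, 4.3]
gripper_width: 0.007
gripper_force: 5.8
```

The force climbs while the tip stands still, so it is at the stop. I back off, rise and check.

```bash
python3 -m creep '[[-1,0,15,0,0,0,0],[-1,0,35,0,0,0,0],[-1,0,35,-40,0,0,0],[-1,0,35,-80,0,0,0],[-1,0,35,-120,0,0,0],[-1,0,35,-135,0,0,0],[-1,0,35,-135,0,0,0]]'
python3 - <<'E'
from h import *
for n in ("wrist","scene"):
    M=model(n); im,d=vision.capture(n)
    for o in vision.cut_out(n,"toggle_tip"):
        v,u=np.nonzero(o["region"]&(d>0)); P=world(M,np.c_[u,v],d[v,u]); P=P[P[:,2]>.066]
        if len(P): print(n,round(o["conf"],2),np.round(o["uv"]),P.mean(0).round(4),P.min(0).round(4),P.max(0).round(4))
s=r.sense();R=np.array(s["ee_rot"])
go([.6235,.1305,.26]); go([.6235,.1305,.17])
E
```

```text
time_s: 5.08
tcp_pos: [0.5046, -0.3448, 0.2266]
ee_rot: [[0.26, -0.966, 0.012], [-0.966, -0.26, -0.006], [0.009, -0.01, -1.0]]
wrist_force: [0.6, 0.6, -1.0]
gripper_width: 0.005
gripper_force: 0.0
wrist 0.91 [154. 179.] [ 0.6128 -0.3363  0.0826] [ 0.6027 -0.347   0.0696] [ 0.626  -0.3231  0.0888]
wrist 0.88 [439. 149.] [ 0.3691 -0.428   0.0821] [ 0.3544 -0.4401  0.0669] [ 0.3787 -0.4154  0.0883]
wrist 0.81 [227. 197.] [ 0.5492 -0.3321  0.0826] [ 0.537  -0.3425  0.0702] [ 0.5623 -0.3183  0.0888]
wrist 0.74 [322.  78.] [ 0.492  -0.4586  0.083 ] [ 0.4789 -0.4717  0.0729] [ 0.504  -0.4468  0.0887]
scene 0.52 [225. 270.] [ 0.4828 -0.242   0.0863] [ 0.4748 -0.3247  0.0719] [ 0.5871 -0.2292  0.2733]
scene 0.49 [235. 333.] [ 0.6209 -0.3369  0.0825] [ 0.6086 -0.3469  0.0684] [ 0.6303 -0.3239  0.0896]
scene 0.48 [216. 307.] [ 0.5562 -0.3316  0.0835] [ 0.5447 -0.3425  0.0732] [ 0.5653 -0.3195  0.0896]
scene 0.17 [288. 286.] [ 0.6348 -0.1633  0.1054] [ 0.5948 -0.1874  0.0662] [ 0.6627 -0.1269  0.1334]
t 5.2833 rel mm in tool axes [-425.8 -240.6  -40.9] [ 0.5011 -0.343   0.2187] [ 0.1  0.3 -1. ]
t 5.2833 rel mm in tool axes [-425.6 -240.7   49.1] [ 0.5011 -0.343   0.2187] [ 0.1  0.3 -1. ]
```

The lever is fully over: the ball moved 48 mm to (0.552,-0.332). Now to the mouth.

```bash
python3 -m creep '[[-1,-426,-241,-40,0,0,0],[-1,-426,-241,-40,0,0,0],[-1,-426,-241,-40,0,0,0],[-1,-426,-241,-40,0,0,0],[-1,-426,-241,-40,0,0,0],[-1,-426,-241,-40,0,0,0],[-1,-426,-241,-40,0,0,0],[-1,-426,-241,-40,0,0,0]]'
python3 - <<'E'
from h import *
go([.6235,.1305,.26])
E
```

```text
time_s: 5.95
tcp_pos: [0.5844, -0.0198, 0.2457]
ee_rot: [[0.259, -0.966, -0.003], [-0.966, -0.259, -0.001], [-0.0, 0.003, -1.0]]
wrist_force: [-0.2, -0.9, 1.0]
gripper_width: 0.005
gripper_force: 0.0
t 5.95 rel mm in tool axes [-135.   -76.7  -14.5] [ 0.5844 -0.0198  0.2457] [-0.2 -0.9  1. ]
```

```bash
python3 -m creep '[[-1,-134,-76,-14,0,0,0],[-1,-134,-76,-14,0,0,0],[-1,-134,-76,-14,0,0,0],[-1,-134,-76,-14,0,0,0],[-1,-134,-76,-14,0,0,0],[-1,-134,-76,-14,0,0,0],[-1,-134,-76,-14,0,0,0]]'
python3 - <<'E'
from h import *
ims=[]
for n in ("wrist","side"):
    M=model(n); im,d=vision.capture(n); g=im[:,:,::-1].copy()
    v,u=np.mgrid[:420,:560]; P=world(M,np.c_[u.ravel(),v.ravel()],d.ravel()); ok=d.ravel()>0
    for nm,c0,z0,z1,rr in(("neck",(.6235,.1305),.108,.135,.04),("cap",(.478,.158),.019,.03,.04)):
        s=ok&(np.hypot(P[:,0]-c0[0],P[:,1]-c0[1])<rr)&(P[:,2]>z0)&(P[:,2]<z1)
        if s.sum()>5: print(n,nm,s.sum(),P[s].min(0).round(4),P[s].max(0).round(4),cv2.minEnclosingCircle(P[s,:2].astype(np.float32)*1000))
    for p in pix(M,[[.6235,.1305,.125],[.478,.158,.024]]): cv2.circle(g,tuple(int(k) for k in p),2,(0,255,0),-1)
    ims.append(g)
cv2.imwrite("pics/w3.png",cv2.resize(np.hstack(ims),(800,300)))
go([.6235,.1305,.17])
E
```

```text
time_s: 6.53
tcp_pos: [0.6229, 0.127, 0.2594]
ee_rot: [[0.259, -0.966, -0.003], [-0.966, -0.259, -0.001], [0.0, 0.003, -1.0]]
wrist_force: [-0.3, -0.6, -0.4]
gripper_width: 0.005
gripper_force: 0.0
wrist neck 739 [0.6044 0.1124 0.108 ] [0.6408 0.149  0.1268] ((622.4085693359375, 130.95123291015625), 18.631141662597656)
wrist cap 925 [0.4556 0.137  0.019 ] [0.4991 0.1824 0.0259] ((477.8349609375, 159.71881103515625), 22.901803970336914)
side neck 181 [0.6037 0.1127 0.1081] [0.6413 0.1499 0.1272] ((622.8167114257812, 130.7406463623047), 19.257909774780273)
side cap 218 [0.455  0.1365 0.0192] [0.4999 0.1821 0.0261] ((477.4674377441406, 159.61611938476562), 23.157562255859375)
t 6.6333 rel mm in tool axes [-4.2 -1.7 90.4] [0.6231 0.1261 0.2604] [ 0.3  0.3 -1.5]
```

View pics/w3.png

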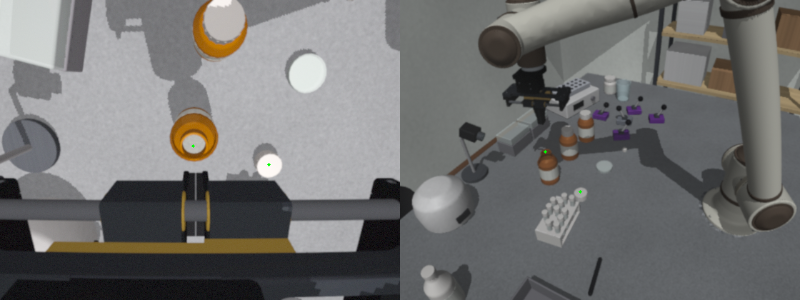

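Both points hit their marks in the views: the open mouth at (193,146) and the cap at (268,164). Three views agree on mouth (0.623,0.131) and cap (0.478,0.159). Descend and hold.

```bash
python3 -m creep '[[-1,-5,-1,30,0,0,0],[-1,-5,-1,60,0,0,0],[-1,-5,-1,90,0,0,0],[-1,-5,-1,90,0,0,0],[-1,-5,-1,90,0,0,0],[-1,-5,-1,90,0,0,0]]'
python3 -c "
from h import *
go([.6228,.131,.17])"
```

```text
time_s: 7.13
tcp_pos: [0.6244, 0.1317, 0.1733]
ee_rot: [[0.258, -0.966, 0.003], [-0.966, -0.258, 0.0], [0.001, -0.003, -1.0]]
wrist_force: [0.2, -0.3, 0.2]
gripper_width: 0.005
gripper_force: 0.0
t 7.1333 rel mm in tool axes [0.3 1.8 3.3] [0.6244 0.1317 0.1733] [ 0.2 -0.3  0.2]
```

Adjust by 2–3 mm and hold for more than 2 s.

```bash
H='x'; python3 -m creep '[[-1,0,2,3,0,0,0],[-1,0,2,3,0,0,0],[-1,0,2,3,0,0,0],[-1,0,2,3,0,0,0],[-1,0,2,3,0,0,0],[-1,0,2,3,0,0,0],[-1,0,2,3,0,0,0],[-1,0,2,3,0,0,0]]'
python3 -m creep '[[-1,0,0,0,0,0,0],[-1,0,0,0,0,0,0],[-1,0,0,0,0,0,0],[-1,0,0,0,0,0,0],[-1,0,0,0,0,0,0],[-1,0,0,0,0,0,0],[-1,0,0,0,0,0,0],[-1,0,0,0,0,0,0]]' | head -2
python3 -m creep '[[-1,0,0,0,0,0,0],[-1,0,0,0,0,0,0],[-1,0,0,0,0,0,0],[-1,0,0,0,0,0,0],[-1,0,0,0,0,0,0],[-1,0,0,0,0,0,0],[-1,0,0,0,0,0,0],[-1,0,0,0,0,0,0]]' | head -2
python3 -m creep '[[-1,0,0,0,0,0,0],[-1,0,0,0,0,0,0],[-1,0,0,0,0,0,0],[-1,0,0,0,0,0,0],[-1,0,0,0,0,0,0],[-1,0,0,0,0,0,0],[-1,0,0,0,0,0,0],[-1,0,0,0,0,0,0]]' | head -2
python3 -m creep '[[-1,0,0,0,0,0,0],[-1,0,0,0,0,0,0],[-1,0,0,0,0,0,0],[-1,0,0,0,0,0,0],[-1,0,0,0,0,0,0],[-1,0,0,0,0,0,0]]' | head -2
python3 -c "
from h import *
go([.6228,.131,.17]);go([.4778,.1592,.20]);go([.4778,.1592,.068])"
```

```text
time_s: 7.8
tcp_pos: [0.6213, 0.1319, 0.1683]
ee_rot: [[0.259, -0.966, 0.0], [-0.966, -0.259, 0.0], [-0.0, -0.0, -1.0]]
wrist_force: [0.0, 0.5, 0.2]
gripper_width: 0.003
gripper_force: 0.0
time_s: 8.47
tcp_pos: [0.6213, 0.1318, 0.1683]
time_s: 9.13
tcp_pos: [0.6213, 0.1318, 0.1683]
time_s: 9.8
tcp_pos: [0.6213, 0.1318, 0.1683]
time_s: 10.3
tcp_pos: [0.6213, 0.1318, 0.1683]
t 10.3 rel mm in tool axes [ 1.2 -1.2 -1.7] [0.6213 0.1318 0.1683] [ 0.5  0.2 -0.1]
t 10.3 rel mm in tool axes [-63.6 131.5 -31.7] [0.6213 0.1318 0.1683] [ 0.5  0.2 -0.1]
t 10.3 rel mm in tool axes [-63.6 131.5 100.3] [0.6213 0.1318 0.1683] [ 0.5  0.2 -0.1]
```

```bash
python3 -m creep '[[-1,0,0,-32,0,0,0],[-1,-18,37,-32,0,0,0],[-1,-36,74,-32,0,0,0],[-1,-54,111,-32,0,0,0],[-1,-64,131,-32,0,0,0],[-1,-64,131,-32,0,0,0],[-1,-64,131,-32,0,0,0],[-1,-64,131,-32,0,0,0]]'
python3 -c "
from h import *
go([.4778,.1592,.20]);go([.4778,.1592,.076])"
```

```text
time_s: 10.97
tcp_pos: [0.4789, 0.1601, 0.2008]
ee_rot: [[0.259, -0.966, 0.001], [-0.966, -0.259, 0.001], [-0.0, -0.002, -1.0]]
wrist_force: [-0.3, 0.2, -0.1]
gripper_width: 0.002
gripper_force: 0.0
t 10.9667 rel mm in tool axes [0.6 1.3 0.8] [0.4789 0.1601 0.2008] [-0.3  0.2 -0.1]
t 10.9667 rel mm in tool axes [  0.6   1.5 124.8] [0.4789 0.1601 0.2008] [-0.3  0.2 -0.1]
```

```bash
python3 -m creep '[[-1,0,0,40,0,0,0],[-1,0,0,80,0,0,0],[-1,0,0,110,0,0,0],[-1,0,0,122,0,0,0],[-1,0,0,122,0,0,0],[-1,0,0,122,0,0,0],[-1,0,0,122,0,0,0],[-1,0,0,122,0,0,0]]'
python3 -c "
from h import *
go([.4778,.1592,.076])"
```

```text
time_s: 11.63
tcp_pos: [0.4795, 0.1603, 0.0796]
ee_rot: [[0.259, -0.966, 0.003], [-0.966, -0.259, 0.002], [-0.001, -0.003, -1.0]]
wrist_force: [-0.2, 0.1, 0.9]
gripper_width: 0.005
gripper_force: 0.0
t 11.6333 rel mm in tool axes [0.6 2.  3.6] [0.4795 0.1603 0.0796] [-0.2  0.1  0.9]
```

```bash
python3 -m creep '[[-1,1,1,5,0,0,0],[-1,1,1,5,0,0,0],[-1,1,1,5,0,0,0],[-1,1,1,5,0,0,0],[-1,1,1,5,0,0,0],[-1,1,1,5,0,0,0],[-1,1,1,5,0,0,0],[-1,1,1,5,0,0,0]]' | head -2
python3 -m creep '[[-1,0,0,0,0,0,0],[-1,0,0,0,0,0,0],[-1,0,0,0,0,0,0],[-1,0,0,0,0,0,0],[-1,0,0,0,0,0,0],[-1,0,0,0,0,0,0],[-1,0,0,0,0,0,0],[-1,0,0,0,0,0,0]]' | head -2
python3 -m creep '[[-1,0,0,0,0,0,0],[-1,0,0,0,0,0,0],[-1,0,0,0,0,0,0],[-1,0,0,0,0,0,0],[-1,0,0,0,0,0,0],[-1,0,0,0,0,0,0],[-1,0,0,0,0,0,0],[-1,0,0,0,0,0,0]]' | head -2
python3 -m creep '[[-1,0,0,0,0,0,0],[-1,0,0,0,0,0,0],[-1,0,0,0,0,0,0],[-1,0,0,0,0,0,0],[-1,0,0,0,0,0,0],[-1,0,0,0,0,0,0],[-1,0,0,0,0,0,0],[-1,0,0,0,0,0,0]]' | head -2
python3 -m creep '[[-1,0,0,0,0,0,0],[-1,0,0,0,0,0,0],[-1,0,0,0,0,0,0],[-1,0,0,0,0,0,0],[-1,0,0,0,0,0,0],[-1,0,0,0,0,0,0],[-1,0,0,0,0,0,0],[-1,0,0,0,0,0,0]]' | head -2
python3 -c "
from h import *
go([.4778,.1592,.076])
n='scene';M=model(n); im,d=vision.capture(n); cv2.imwrite('pics/end.png',im[:,:,::-1])
for t in('toggle_tip','open_bottle'):
  for o in vision.cut_out(n,t):
    v,u=np.nonzero(o['region']&(d>0)); P=world(M,np.c_[u,v],d[v,u]); P=P[P[:,2]>.066]
    if len(P): print(t,round(o['conf'],2),P.mean(0).round(4))
"
```

```text
time_s: 12.3
tcp_pos: [0.4775, 0.1586, 0.0733]
time_s: 12.97
tcp_pos: [0.4774, 0.1585, 0.0733]
time_s: 13.63
tcp_pos: [0.4775, 0.1585, 0.0733]
time_s: 14.3
tcp_pos: [0.4775, 0.1585, 0.0733]
time_s: 14.97
tcp_pos: [0.4774, 0.1585, 0.0733]
t 14.9667 rel mm in tool axes [-0.6 -0.5 -2.7] [0.4774 0.1585 0.0733] [-0.2 -0.1 -0.8]
toggle_tip 0.57 [ 0.5561 -0.3311  0.0829]
toggle_tip 0.5 [ 0.3734 -0.4296  0.0814]
toggle_tip 0.44 [ 0.4717 -0.2406  0.0818]
open_bottle 0.93 [0.631  0.118  0.0975]
```

View pics/end.png

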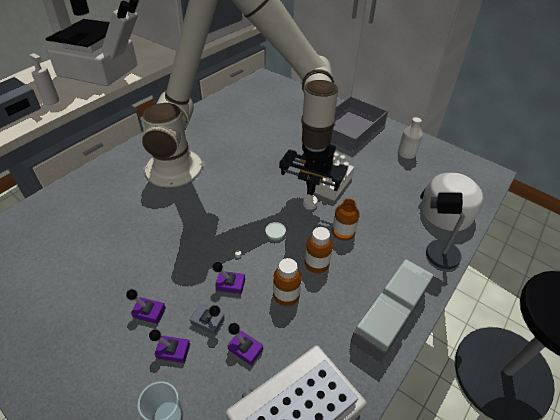

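The final picture shows the gripper over the cap (311,203), the grey switch's lever thrown over (ball at 215,311), and the bottles and everything else undisturbed. The robot touches nothing, so I raise it slightly and hand in.

```bash
python3 -m creep '[[-1,0,0,-40,0,0,0],[-1,0,0,-80,0,0,0],[-1,0,0,-110,0,0,0],[-1,0,0,-110,0,0,0],[-1,0,0,-110,0,0,0],[-1,0,0,-110,0,0,0]]' | head -2; python3 -c "
from station import r
print(r.finish_job())"
```

```text
time_s: 15.62
tcp_pos: [0.4768, 0.1582, 0.1828]
the job is handed in; nothing more can be done
None
```

The job is handed in after about 16 s: I pushed the grey switch's lever over to its stop, then held the tool point for more than 2 s about 4.3 cm above the open mouth and then about 4.9 cm above its cap; the last picture showed nothing else disturbed.

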